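# Press the hairdressing shears home in their foam pocket

### The arm

A 6-joint arm with a two-finger parallel gripper is mounted at the origin on the work surface. World frame = base frame: x ahead of the robot, y to its left, z up, the work surface at z = 0. Lengths are in m, angles in degrees, forces in N, time in s.
With the tool pointing down it reaches from about 0.25 to 0.725 m from the base axis. Payload 9.7 kg.
Tool frame: the origin (TCP) lies at the very end of the fingers, on their centre line; the grasp point (between the pads) lies 19 mm behind it; y points along the fingers, x is the direction in which the jaws open and shut, and the axes are right-handed (so a half turn about y gives the same grasp; the last joint's range is limited). The gripper opens to 85 mm and grips with 20 to 120 N. Pads are 22 mm wide; open, the fingers measure 114 mm over their backs; the gripper's body (76 mm by 85 mm) begins 54 mm behind the grasp point. The pads swing forward as they close: fully open they stand 13 mm farther back than shut.
Start: joints at [77.235, 4.979, 10.078, 95.1, 0, 90], TCP at [0.122, 0.536, 0.231] pointing down, gripper open.
Joint ranges: [-179.16, 179.16], [-48.56, 103.87], [-65.8, 70.77], [-126.05, 130.52], [-82.76, 87.17], [-180, 180]. Speed limits (degrees/s): [127.2, 127.2, 147.25, 180, 180, 180].

### API

Orientations are given as [roll, pitch, yaw] about the fixed x, y, z axes, in that order (R = Rz(yaw) Ry(pitch) Rx(roll)).
In Python, from workcell import bot gives the robot as it stands.
- The arm moves only by the shell command python3 -m jog 'ROWS' [FORCE]. ROWS is JSON, a list of rows, each a list of 7 numbers: the closure, from 0 (fully open) to 1 (shut), then the shift along the world's x, y, z in units of 25 mm (1.0 is 25 mm), then the turn, a rotation vector about the world's x, y, z in units of 5 degrees (1.0 is 5 degrees). A call has 1 to 5 rows; each row is the pose to reach, as a shift and turn from the pose commanded when the call began; what a row does not reach only later rows make up. A row lasts 1/10 s, in which the tool goes at most 50 mm and 8.59 degrees, less where a joint would pass 70% of its speed; a pose out of reach is approached as far as the arm can. A call with a gripper value outside its range is refused whole. The fingers move at their own pace and stop on an object; FORCE is the grip in N (left out, the last holds). Time passes only in rows, so rows that repeat a pose let the fingers close. It gives the time, the measured TCP pose, the force and the opening at its end, in the units of the state.
- bot.get_obs(): the state, without advancing time (a new reading comes with each control period).
- bot.camera(name): name is "scene" or "top" or "wrist"; returns (picture, depth): 400x640x3 uint8, red, green, blue; 400x640 float32, m along the optical axis (not along the pixel's ray), 0 where there is no reading.
- bot.camera_model(name): a dict with "fx", "fy", "cx", "cy" (pixels), "rvec" (rotation vector, rad) and "tvec" (3), from world to camera coordinates, as OpenCV has them; the wrist camera has in their place "tool_from_camera" (4x4, takes a point from camera to tool coordinates, whose origin is the TCP and whose axes are the tool frame's). Camera axes: x right, y down, z forward; pixel columns grow to the right and rows downward; lengths in m; the calibration is good to about 2 mm. The wrist camera is an equidistant fisheye: a pixel r from the principal point sees the ray r / f radians off the axis. A picture is of the moment at which its call begins: read the wrist's pose just before it. camera_model takes no time and is no camera call.
- bot.job_done(): hands the job in, once; it reports no verdict.
Trained networks look in the newest picture that a camera, given by its name, has taken for a name from the list of things; names that differ only in an ending like _2 or _b are one class to them, and where a whole thing is asked for, a point or a joint stands for the part that bears it (a point fixed in the world has none). Each returns a list of dicts, best first, with "conf" (0 to 1); they miss things now and then, are a little off and sometimes report something else, mostly with a low value. They report only what shows in the picture. A call takes as long as a camera call. They do not tell look-alikes from the thing itself.
- bot.regions_of(camera, label): "pixels" (400x640 bool, what is visible of it) and "point" ([row, column] in pixels, amid what is visible of it).
The state is a dict: "time": time; "q": joint angles; "qd": joint speeds; "joint_efforts": joint torques, N m; "ee_pos": TCP position; "tcp_rot": TCP orientation; "wrist_force": force on the tool from outside, world axes, zero at the start; "torque": the same for the moment, N m; "opening": finger opening in m.
Only numpy, scipy, OpenCV 4.12 (cv2) and the standard library are available. Lean on these libraries where they do the work, as an engineer would, in place of code of your own. Each camera call takes 0.05 s, during which the arm holds its last target. There are 200 camera calls.

### The job

Put the hairdressing shears from the grey mat back into their own cut-out in the open tool case, the right way round, and press them down into the tight foam until they lie fully home and level, down on the pink foam from the rings to the blade tips. Leave the comb lying in its slot and the jar and the nail-polish bottle standing where they are.

Things in the scene. Friction and masses are not known exactly. Their poses are not given: they have to be found in the camera images.
- shears: Closed steel hairdressing shears lying flat, about 80 g, 8 mm thick, 192 mm long, black finger rings. Origin: on the underside, under the brass pivot screw; x points to the blade tips, y to the thumb-ring side, z up. Centre of mass near x = -32 mm. The blades, 6 mm thick, taper from 18 mm wide at x = 12 to 5 mm at x = 85 mm.
- shears_neck (a point): Middle of the shears' neck, on its top face, at (-10, 0, 8) mm of the shears. The neck is a flat bar from x = -30 to +12 mm, 18 mm wide, 8 mm tall, its sides upright over the top 4 mm and rounded below: the place to grip across, and later to press on.
- shears_rings (a point): Point between the two rings, level with their tops, at (-66, 0, 8) mm of the shears. The rings are only 4 mm apart here, so shut fingertips set down here press on both.
- shears_tip (a point): The blade tips, on the underside, at (85, 0, 0) mm of the shears
- shears_thumb (a point): Middle of the thumb ring's hole, level with the underside, at (-60, 20, 0) mm of the shears. Rings: 8 mm bar, 36 mm outside, 20 mm hole.
- shears_finger (a point): Middle of the finger ring's hole, level with the underside, at (-72, -20, 0) mm of the shears. A thin tang (finger rest) runs back from this ring to (-107, -37) mm.
- case: Open aluminium tool case with rose panels, fixed, 190 x 270 mm, rim 42 mm high, its lid (26 mm high) folded flat behind it on the +x side. Origin: centre of the underside of the base half; x points to the lid, y along the case. Inside, pink foam fills it up to 32 mm; on it is glued a dark foam sheet, 8 mm thick, with cut-outs, its top 40 mm above the desk.
- pocket_pivot (a point): Where the shears' origin would be, on the pink floor of their cut-out, at (-36, 11, 32) mm of the case, were the dark sheet glued in centred. It was stuck down by hand and sits up to 10 mm off, either way along the case's y: unmeasured, so see or feel where the cut-out is. Blades lie to the case's +y, thumb ring to its -x.
- pocket_neck (a point): Over the neck's place, level with the dark foam's top, at (-36, 1, 40) mm of the case, were the sheet centred. The cut-out is 8 mm deep and follows the shears' outline with 2 mm to spare: one way round fits. Springy ribs slope in from both walls, 4 mm at the foot, about 6 mm towards the blades from here. Pressing the neck past them takes some 8 to 17 N; then they grip it.
- pocket_rings (a point): Between the rings' places, level with the dark foam's top, at (-36, -55, 40) mm of the case, were the sheet centred. Two more such ribs stand outside either ring. Shears laid in the mouth rest on the ribs, rings 3 to 5 mm too high; neck and rings may each need their press of up to 17 N, and one may lift as the other goes down, so press again.
- pocket_bay (a point): Middle of the thumb ring's bay of the cut-out, level with the dark foam's top, at (-46, -51, 40) mm of the case, were the sheet centred. Shut fingertips can dip into the bay here: it is at least 38 mm long along the case's y. Its rear wall (towards the case's -y) is straight, square to y, 18.6 mm from this point, and reaches 10 mm to either side of it.
- pocket_tip (a point): On the cut-out's floor where the blade tips belong, at (-36, 96, 32) mm of the case, were the sheet centred. Home, neck and rings are flush with the dark foam and the blades 2 mm below it.
- mat: Grey bench mat, fixed, 270 x 260 mm, 3 mm thick, origin under its centre
- comb: Amber-brown comb 180 x 30 x 6 mm lying loose, with several mm of play, in its own slot of the dark foam, its top below the sheet's; origin at the centre of its underside, x along its length. Leave it there.
- jar: Pink cream jar, 56 mm across, 45 mm tall, standing beyond the mat; origin at the centre of its foot. Leave it.
- polish: Rose nail-polish bottle, 30 mm across, 75 mm tall, standing beyond the mat; origin at the centre of its foot. Leave it.
Things that resemble listed ones, but are neither listed nor needed, are in the scene too. Several things look just like the shears: the one meant starts farthest from the robot's base. What is meant by the jar is not orange, and is the larger of those in its own colour.

How it is judged (in metres and radians):
At the end, for the whole second after the job is handed in: The shears lie in their cut-out the right way round, let go and at rest: pivot, tips and both rings within 2.5 mm of the pink floor's height, pivot and tips within 15 mm in plan of their nominal places. The comb lies in its slot (within 3 mm of its floor); jar and polish bottle stand upright (z of shears in the frame of case between 0.0295 and 0.0345 m and z of shears_tip in the frame of case between 0.0295 and 0.0345 m and z of shears_thumb in the frame of case between 0.0295 and 0.0345 m and z of shears_finger in the frame of case between 0.0295 and 0.0345 m and horizontal distance between shears and pocket_pivot below 0.015 m and horizontal distance between shears_tip and pocket_tip below 0.015 m and linear speed of shears below 0.02 m/s and z of comb in the frame of case between 0.03 and 0.035 m and angle between each of jar, polish's own z axis and vertical below 0.2 rad); the robot touches nothing.
It fails at once if the comb was moved more than 15 mm (distance of comb from where it was at the start of the episode above 0.015 m).
It fails at once if the jar was moved more than 25 mm (distance of jar from where it was at the start of the episode above 0.025 m).
It fails at once if the nail-polish bottle was moved more than 25 mm or knocked over (distance of polish from where it was at the start of the episode above 0.025 m or angle between polish's own z axis and vertical above 0.5 rad).
It also fails if it takes over 64 s, if anything falls off the work surface, if the arm or the gripper's body presses on something with over 40 N, if the wrist force passes 120 N, or if a joint passes its speed limit or range.

## Working session

There is one attempt and no reset: what is moved stays moved. The work goes in short steps, Python scripts to look and compute and a shell command to move; the robot and the scene stay as the last step left them, time stands still between calls to the robot, and variables do not carry over. Pictures are saved under pics/ and viewed, about 8 in all and at most 12, crops included, and the job is handed in when it is done.

```bash
mkdir -p pics; cat > h.py <<'E'
import numpy as np, cv2
from scipy.spatial.transform import Rotation as R
from workcell import bot
def world(cam,px,depth=None,z=None):
    """px list of (row,col) -> world pts by depth or plane z (fixed cams)"""
    m=bot.camera_model(cam); px=np.atleast_2d(px).astype(float)
    d=np.c_[(px[:,1]-m['cx'])/m['fx'],(px[:,0]-m['cy'])/m['fy'],np.ones(len(px))]
    Rm=R.from_rotvec(np.ravel(m['rvec'])).as_matrix(); t=np.ravel(m['tvec'])
    C=-Rm.T@t; dw=d@Rm
    s=depth[px[:,0].astype(int),px[:,1].astype(int)] if z is None else (z-C[2])/dw[:,2]
    return C+dw*np.asarray(s)[:,None]
E
python3 - <<'E'
from h import *
print(bot.get_obs())
for c in ('top','scene'):
    p,d=bot.camera(c); np.savez(c+'.npz',p=p,d=d)
    cv2.imwrite(f'pics/{c}.png',p[:,:,::-1])
    print(c,bot.camera_model(c))
    for n in ('shears','case','comb','jar','polish','mat','shears_tip','shears_neck','shears_rings'):
        for r in bot.regions_of(c,n)[:6]:
            pt=np.array(r['point']); print(c,n,round(r['conf'],2),pt,r['pixels'].sum(),world(c,pt,d).round(3))
E
```

```text
{'time': 0.0, 'q': array([ 7.72348144e+01,  5.01233688e+00,  1.00339767e+01,  9.50995055e+01,
       -3.98706382e-04,  8.99992062e+01]), 'qd': array([ 0.03232144,  0.05003034, -0.00860905,  0.0535458 ,  0.01641747,
       -0.06209852]), 'joint_efforts': array([ 4.66474303e-04, -5.20382345e+01,  4.64808583e+01,  1.61032670e-02,
       -3.94711174e-05, -1.21001843e-06]), 'ee_pos': array([0.12147679, 0.53618095, 0.23056693]), 'tcp_rot': array([-9.00003976e+01,  7.78656929e-02,  7.72356081e+01]), 'wrist_force': array([ 0.38917665,  0.07316501, -0.21532557]), 'torque': array([ 0.04267951,  0.05258143, -0.02669706]), 'opening': 0.08549483946863083}
top {'fx': 513.2978092618774, 'fy': 513.2978092618774, 'cx': 325.5445633706577, 'cy': 196.342252534497, 'rvec': array([ 2.11286935, -2.15561732,  0.1735749 ]), 'tvec': array([0.01033542, 0.53736446, 1.39634145])}
top shears 0.91 [316.7 213.3] 434 [[ 0.211  0.319 -0.   ]]
top shears 0.7 [215.2 271.2] 325 [[0.491 0.156 0.014]]
top shears 0.66 [302.  429.2] 432 [[ 0.24  -0.284  0.002]]
top case 0.82 [143.6 386.9] 8023 [[ 0.695 -0.182  0.012]]
top c
[... 1619 characters left out ...]
003]]
scene polish 0.22 [302.8 299.1] 16713 [[ 0.701 -0.195  0.015]]
scene mat 0.85 [187.6 352.2] 5908 [[0.55  0.171 0.001]]
scene shears_tip 0.74 [120.5 303.2] 232 [[0.224 0.328 0.005]]
scene shears_tip 0.72 [217.2 141.8] 482 [[ 0.23  -0.266  0.   ]]
scene shears_tip 0.6 [181.2 335.4] 303 [[0.501 0.16  0.003]]
scene shears_tip 0.48 [305.  297.8] 15631 [[ 0.703 -0.201  0.017]]
scene shears_neck 0.74 [120.4 303.4] 227 [[0.225 0.329 0.005]]
scene shears_neck 0.58 [184.5 335.1] 378 [[0.514 0.142 0.009]]
scene shears_rings 0.96 [217.  139.8] 577 [[ 0.228 -0.269  0.002]]
scene shears_rings 0.84 [180.9 333.5] 447 [[0.499 0.153 0.007]]
scene shears_rings 0.59 [119.2 303. ] 204 [[0.219 0.333 0.005]]
```

View pics/top.png

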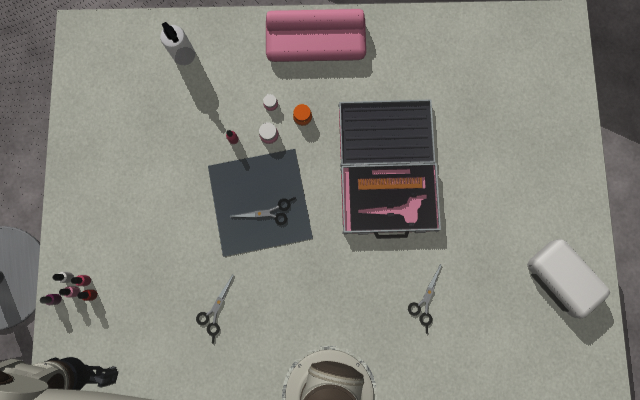

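Three shears appear in the top view: pixels (316,213) and (302,429), both about 0.37 m from the base, and (213,265) on the grey mat, about 0.52 m. The one on the mat is farthest and on the mat named in the task, so it fits. I'll confirm it in an enlarged crop and measure.

```bash
python3 - <<'E'
from h import *
z=np.load('top.npz');p,d=z['p'],z['d']
a=cv2.resize(p[185:240,215:315],None,fx=6,fy=6,interpolation=cv2.INTER_CUBIC)
b=cv2.resize(p[160:240,338:445],None,fx=5.6,fy=5.6,interpolation=cv2.INTER_CUBIC)
a=a[:260]
w=max(a.shape[1],b.shape[1]);c=np.zeros((min(600,260+b.shape[0]*1),w,3),np.uint8)
b=b[:c.shape[0]-260]
c[:260,:a.shape[1]]=a;c[260:260+b.shape[0],:b.shape[1]]=b
cv2.imwrite('pics/crop1.png',c[:,:,::-1])
# mat shears: differing from mat in depth/brightness
def pca(mask,z):
    ys,xs=np.nonzero(mask);P=world('top',np.c_[ys,xs],z=z)[:,:2];m=P.mean(0);u,s,v=np.linalg.svd(P-m,full_matrices=False);q=(P-m)@v[0];return m,v[0],q.min(),q.max(),np.degrees(np.arctan2(v[0,1],v[0,0]))
r=sorted(bot.regions_of('top','shears'),key=lambda r:abs(r['point'][0]-215))[0]
print('shears',pca(r['pixels'],.008))
hsv=cv2.cvtColor(p,cv2.COLOR_RGB2HSV)
amb=np.zeros(p.shape[:2],bool);amb[170:195,350:435]=(((hsv[...,0]>8)&(hsv[...,0]<22)&(hsv[...,1]>120))[170:195,350:435])
print('comb',pca(amb,.038))
# brass pivot
br=((hsv[...,0]>10)&(hsv[...,0]<28)&(hsv[...,1]>80));br[:195]=0;br[235:]=0;br[:,:220]=0;br[:,310:]=0
print('brass',world('top',np.argwhere(br).mean(0),z=.011),br.sum())
pk=((hsv[...,0]>160)|(hsv[...,0]<5))&(hsv[...,1]>70);pk[:192]=0;pk[226:]=0;pk[:,:356]=0;pk[:,430:]=0
print('pocket pink',pca(pk,.034),np.ptp(np.argwhere(pk),axis=0))
rc=bot.regions_of('top','case')[0]['pixels']
print('case',cv2.minAreaRect(world('top',np.argwhere(rc),z=.035)[:,:2].astype(np.float32)))
E
```

```text
shears (array([0.49868137, 0.16384376]), array([-0.05258253,  0.99861658]), np.float64(-0.057731091577908684), np.float64(0.08468884748405656), np.float64(93.01414711200546))
comb (array([ 0.5708373 , -0.17781611]), array([0.00486681, 0.99998816]), np.float64(-0.09404138242309967), np.float64(0.08494374431804075), np.float64(89.72115106555765))
brass [[0.49862329 0.19075127 0.011     ]] 9
pocket pink (array([ 0.49881266, -0.21058069]), array([-0.08997618,  0.99594392]), np.float64(-0.07692694328937932), np.float64(0.1198475933955374), np.float64(95.16223656543784)) [27 68]
case ((0.6190170049667358, -0.18082228302955627), (0.40143314003944397, 0.2733439803123474), 0.655807614326477)
```

View pics/crop1.png

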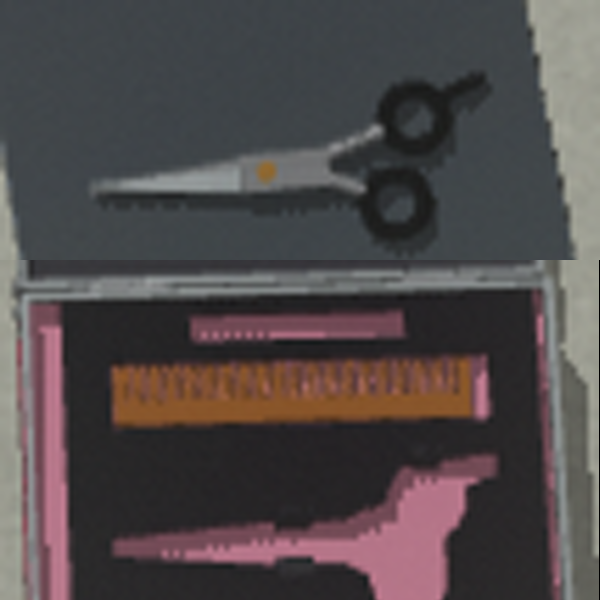

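The crop shows the mat shears face up: tips at crop (90,187), brass screw at (267,170), rings and tang on the right. In the case the cut-out's blade end is at crop (113,548). The sheet sits towards the case's -y, since a wide pink strip shows at its +y edge. I'll go above the shears for a close look.

```bash
python3 - <<'E'
from h import *
T=world('top',[(185+187/6-.5,215+90/6-.5)],z=.01)[0];P=world('top',[(185+170/6-.5,215+267/6-.5)],z=.011)[0]
Rg=world('top',[(185+117/6,215+414/6),(185+204/6,215+397/6)],z=.01)
print(T,P,Rg,np.degrees(np.arctan2(*(T-P)[[1,0]])), np.linalg.norm(T-P), np.linalg.norm(P-Rg.mean(0)),np.degrees(np.arctan2(*(T-Rg.mean(0))[[1,0]])))
print('pocket tip',world('top',[(160+(548-260)/5.6,338+113/5.6)],z=.036))
print('case edges y',world('top',[(160+100/5.6,338+22/5.6),(160+100/5.6,338+550/5.6)],z=.042))
E
python3 -m jog '[[0,10,-6,0,0,0,-10],[0,10,-6,0,0,0,-10],[0,10,-6,0,0,0,-10],[0,10,-6,0,0,0,-10],[0,10,-6,0,0,0,-10]]'
```

```text
[0.49277758 0.27524117 0.01      ] [0.49910385 0.19075202 0.011     ] [[0.52189376 0.11919597 0.01      ]
 [0.48020334 0.12755409 0.01      ]] 94.28212910719682 0.08473156480057348 0.06741246944136947 93.11737651926687
pocket tip [[ 0.49404085 -0.09122261  0.036     ]]
case edges y [[ 0.58989902 -0.04779565  0.042     ]
 [ 0.58443147 -0.31414569  0.042     ]]
time: 1.6
ee_pos: [0.3373, 0.4065, 0.2315]
tcp_rot: [-90.0, -0.0, 33.9]
wrist_force: [0.6, 1.0, -0.7]
opening: 0.0855
```

```bash
python3 -m jog '[[0,6.5,-9,-2,0,0,-6],[0,6.5,-9,-2,0,0,-6],[0,6.5,-9,-2,0,0,-6],[0,6.5,-9,-2,0,0,-6],[0,6.5,-9,-2,0,0,-6]]'
python3 -m jog '[[0,0.1,-1.6,-0.5,0,0,0],[0,0.1,-1.6,-0.5,0,0,0],[0,0.1,-1.6,-0.5,0,0,0]]'
cat >> h.py <<'E'
def wrist_snap(name):
    o=bot.get_obs(); p,d=bot.camera('wrist'); m=bot.camera_model('wrist')
    np.savez(name+'.npz',p=p,d=d,pos=o['ee_pos'],rot=o['tcp_rot'])
    return p,d,o
def wworld(name,px,z):
    f=np.load(name+'.npz'); m=bot.camera_model('wrist'); px=np.atleast_2d(px).astype(float)
    u=(px[:,1]-m['cx'])/m['fx'];v=(px[:,0]-m['cy'])/m['fy'];th=np.hypot(u,v)+1e-9
    ray=np.c_[u/th*np.sin(th),v/th*np.sin(th),np.cos(th)]
    A=np.asarray(m['tool_from_camera']);Rw=R.from_euler('xyz',f['rot'],degrees=True).as_matrix()
    C=f['pos']+Rw@A[:3,3]; dw=ray@(Rw@A[:3,:3]).T
    return C+dw*((z-C[2])/dw[:,2])[:,None]
E
python3 - <<'E'
from h import *
p,d,o=wrist_snap('w1'); print(o['ee_pos'],o['tcp_rot'],bot.camera_model('wrist'))
cv2.imwrite('pics/w1.png',p[:,:,::-1])
for n in ('shears_neck','shears_tip'):
  for r in bot.regions_of('wrist',n)[:3]: print(n,r['conf'],r['point'],r['pixels'].sum(),wworld('w1',r['point'],.011))
E
```

```text
time: 2.1
ee_pos: [0.4808, 0.2065, 0.1868]
tcp_rot: [-90.0, -0.0, 4.1]
wrist_force: [0.8, 1.2, -0.4]
opening: 0.0854
time: 2.4
ee_pos: [0.4825, 0.1675, 0.1744]
tcp_rot: [-90.0, 0.0, 4.1]
wrist_force: [0.1, -0.4, 0.2]
opening: 0.0859
[0.48252064 0.16749858 0.17438366] [-8.99940859e+01  1.71582866e-02  4.13789536e+00] {'fx': 309.70691628693146, 'fy': 309.70691628693146, 'cx': 322.46135051898705, 'cy': 195.27324008662265, 'tool_from_camera': array([[ 9.99999581e-01,  7.73772261e-04,  4.89728062e-04,
        -1.30655089e-03],
       [-2.73094719e-04, -2.58464709e-01,  9.66020662e-01,
        -1.43146386e-01],
       [ 8.74057413e-04, -9.66020391e-01, -2.58464389e-01,
         6.50955944e-02],
       [ 0.00000000e+00,  0.00000000e+00,  0.00000000e+00,
         1.00000000e+00]])}
shears_neck 0.86 [46.0, 116.4] 1788 [[0.23382904 0.3100868  0.011     ]]
shears_neck 0.7 [191.1, 342.0] 3102 [[0.50214132 0.15641959 0.011     ]]
shears_neck 0.62 [364.0, 486.8] 1548 [[ 0.75943558 -0.10366038  0.011     ]]
shears_tip 0.92 [187.1, 342.8] 3005 [[0.50258432 0.16066974 0.011     ]]
shears_tip 0.79 [49.5, 118.9] 1697 [[0.23831213 0.30531588 0.011     ]]
```

View pics/w1.png

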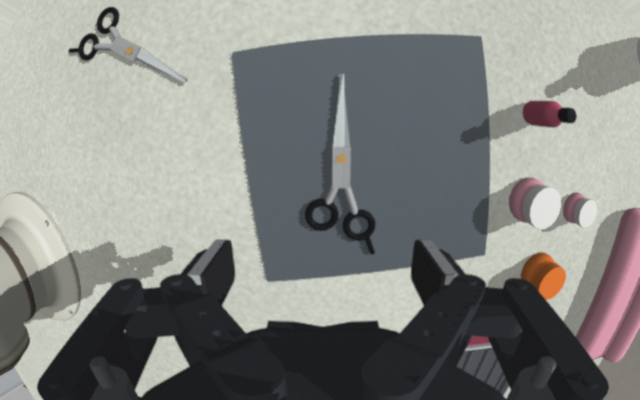

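The wrist view shows the screw at (159,342), tip at (75,341), rings at (214,321) and (224,359). I'll compute the correction.

```bash
python3 - <<'E'
from h import *
W=wworld('w1',[(159,342),(75,341),(214,321),(224,359)],.010);print(W)
print(wworld('w1',[(159,342)],.011))
t=W[1]-W[0];r=W[1]-W[2:].mean(0);print(np.degrees(np.arctan2(t[1],t[0])),np.degrees(np.arctan2(r[1],r[0])),np.linalg.norm(t),np.linalg.norm(r))
y=np.radians(93.9);n=W[0][:2]-.010*np.array([np.cos(y),np.sin(y)]);print('neck',n,(n-bot.get_obs()['ee_pos'][:2])/.025)
E
```

```text
[[0.4993473  0.18925925 0.01      ]
 [0.49174543 0.27295264 0.01      ]
 [0.48251877 0.12995452 0.01      ]
 [0.52357801 0.12162268 0.01      ]]
[[0.49927322 0.18939927 0.011     ]]
95.18993948206204 94.39199168354179 0.08403792482895024 0.14759746885899172
neck [0.50002746 0.17928241] [0.7026893 0.4003112]
```

```bash
python3 -m jog '[[0.5,0.72,0.32,-2,0,0,0.1],[0.5,0.72,0.32,-4,0,0,0.1],[0.5,0.72,0.32,-5.2,0,0,0.1],[0.5,0.72,0.32,-5.2,0,0,0.1],[0.5,0.72,0.32,-5.2,0,0,0.1]]' 60
python3 -m jog '[[0.5,0,0,-1,0,0,0],[0.5,0,0,-1.5,0,0,0],[0.5,0,0,-1.5,0,0,0]]'
```

```text
time: 3.05
ee_pos: [0.5004, 0.1772, 0.0455]
tcp_rot: [-90.0, -0.0, 4.8]
wrist_force: [0.4, 0.6, 0.4]
opening: 0.0427
time: 3.35
ee_pos: [0.5003, 0.1765, 0.0072]
tcp_rot: [-90.0, 0.0, 4.8]
wrist_force: [0.0, 0.4, 1.1]
opening: 0.0425
```

```bash
python3 -m jog '[[1,0,0,0,0,0,0],[1,0,0,0,0,0,0],[1,0,0,0,0,0,0],[1,0,0,0,0,0,0],[1,0,0,0,0,0,0]]' 60
```

```text
time: 3.85
ee_pos: [0.5014, 0.1767, 0.0088]
tcp_rot: [-90.0, -0.1, 4.8]
wrist_force: [-0.4, 0.2, 6.4]
opening: 0.015
```

```bash
python3 -m jog '[[1,0,0,0.1,0,0,0],[1,0,0,0.2,0,0,0],[1,0,0,0.2,0,0,0]]' 60
python3 - <<'E'
from h import *
p,d,o=wrist_snap('w2'); print(o['ee_pos'],o['wrist_force'],o['torque'],o['opening'])
cv2.imwrite('pics/w2.png',cv2.resize(p[60:,170:490],None,fx=1.8,fy=1.75)[:,:,::-1])
E
```

```text
time: 4.15
ee_pos: [0.5007, 0.1764, 0.0126]
tcp_rot: [-90.0, -0.0, 4.8]
wrist_force: [-0.7, 0.9, -1.0]
opening: 0.0148
[0.50073929 0.17638484 0.01257575] [-0.70999921  0.89785676 -1.04800906] [ 0.04877777 -0.01817817 -0.00360296] 0.01482393301776964
```

View pics/w2.png

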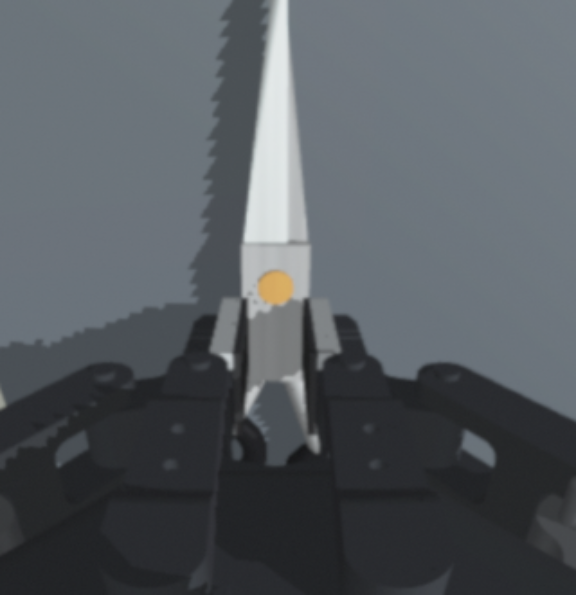

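Grip on the neck is good and the shears weigh on the wrist. I lift them and go beside the case to measure the cut-out with the shears off to the side.

```bash
python3 -m jog '[[1,0,0,1.5,0,0,0],[1,0,0,3,0,0,0],[1,0,-1.5,4.5,0,0,0],[1,-1,-3,5.5,0,0,0],[1,-1,-4.5,5.5,0,0,0]]'
python3 -m jog '[[1,-1,-2,0,0,0,0],[1,-2,-4,0,0,0,0],[1,-3,-6,0,0,0,0],[1,-3,-8,0,0,0,0],[1,-3,-10,0,0,0,0]]'
python3 -m jog '[[1,0,-2,0,0,0,0],[1,0,-3,0,0,0,0],[1,0,-3,0,0,0,0],[1,0,-3,0,0,0,0],[1,0,-3,0,0,0,0]]'
python3 - <<'E'
from h import *
p,d,o=wrist_snap('w3'); print(o['ee_pos'],o['tcp_rot'],o['wrist_force'],o['opening'])
cv2.imwrite('pics/w3.png',cv2.resize(p,(800,500),interpolation=cv2.INTER_CUBIC)[:,:,::-1])
E
```

```text
time: 4.7
ee_pos: [0.4753, 0.0634, 0.1532]
tcp_rot: [-90.0, -0.3, 4.9]
wrist_force: [2.2, 0.6, -0.7]
opening: 0.015
time: 5.2
ee_pos: [0.3999, -0.1717, 0.15]
tcp_rot: [-90.0, -0.1, 4.8]
wrist_force: [2.4, -0.3, -0.7]
opening: 0.0147
time: 5.7
ee_pos: [0.4009, -0.2442, 0.1494]
tcp_rot: [-90.0, 0.0, 4.8]
wrist_force: [-0.6, 0.4, -1.2]
opening: 0.0145
[ 0.40090007 -0.24421467  0.14939519] [-8.99759424e+01  1.24179872e-02  4.79866691e+00] [-0.61300966  0.41987851 -1.23671593] 0.014536988330814963
```

View pics/w3.png

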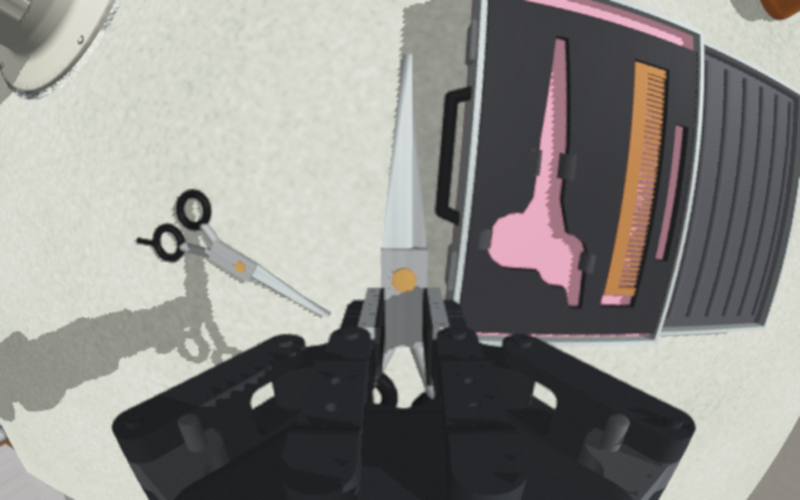

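The picture shows the cut-out clearly: tip end at (562,38), neck ribs at (536,163) and (568,165), thumb bay rear wall around (515,268), and the held screw at (404,280) with its tip at (408,55). I'll rectify it to the foam plane and fit.

```bash
python3 - <<'E'
from h import *
f=np.load('w3.npz');p,d=f['p'],f['d']; m=bot.camera_model('wrist')
A=np.asarray(m['tool_from_camera']);Rw=R.from_euler('xyz',f['rot'],degrees=True).as_matrix()
C=f['pos']+Rw@A[:3,3];Rc=Rw@A[:3,:3]
def proj(X):
    c=(X-C)@Rc;th=np.arctan2(np.hypot(c[...,0],c[...,1]),c[...,2]);r=np.hypot(c[...,0],c[...,1])
    return (m['cx']+m['fx']*th*c[...,0]/r).astype(np.float32),(m['cy']+m['fy']*th*c[...,1]/r).astype(np.float32)
def ortho(z):
    xs=np.arange(.43,.63,.0005);ys=np.arange(-.03,-.33,-.0005) # rows: y desc
    X=np.stack(np.meshgrid(xs,ys),-1);X=np.dstack([X,np.full(X.shape[:2],z)])
    u,v=proj(X);return cv2.remap(p,u,v,cv2.INTER_LINEAR)
for z in (.032,.040):
    o=ortho(z);h=cv2.cvtColor(o,cv2.COLOR_RGB2HSV)
    pk=(((h[...,0]>160)|(h[...,0]<4))&(h[...,1]>60))
    n,lab,st,ce=cv2.connectedComponentsWithStats(pk.astype(np.uint8))
    k=[i for i in range(1,n) if st[i,4]>3000];
    for i in k: print(z,'comp x',.43+st[i,0]*.0005,.43+(st[i,0]+st[i,2])*.0005,'y',-.03-st[i,1]*.0005,-.03-(st[i,1]+st[i,3])*.0005,st[i,4])
    i=max(k,key=lambda i:st[i,4]); 
    for yy in (-.10,-.12,-.14,-.15,-.17,-.19,-.20):
        c=np.nonzero(lab[int((-.03-yy)/.0005)]==i)[0]
        if len(c):print('  y',yy,'x',.43+c.min()*.0005,.43+c.max()*.0005)
    for xx in (.475,.48,.485,.49):
        c=np.nonzero(lab[:,int((xx-.43)/.0005)]==i)[0]
        if len(c):print('  x',xx,'y',-.03-c.min()*.0005,-.03-c.max()*.0005)
    if z==.040: cv2.imwrite('pics/ortho.png',cv2.resize(o,None,fx=1,fy=1)[:,:,::-1])
# held shears from depth
def pt(r,c):
    dd=np.median(d[int(r)-1:int(r)+2,int(c)-1:int(c)+2]);u=(c-m['cx'])/m['fx'];v=(r-m['cy'])/m['fy'];t=np.hypot(u,v)+1e-9
    ray=np.array([u/t*np.sin(t),v/t*np.sin(t),np.cos(t)]);return C+Rc@(ray*dd/ray[2])
for n,(c,r) in dict(screw=(404,280),blade=(404,200),blade2=(406,120),tip=(408,64),foam=(600,150),foam2=(520,120),floor=(555,110),floor2=(535,245),rimL=(473,60)).items(): print(n,pt(r/1.25,c/1.25).round(4))
print('edges',wworld('w3',[(47/1.25,703/1.25),(337/1.25,657/1.25),(0,485/1.25),(200/1.25,464/1.25)],.042))
print('ribs',wworld('w3',[(163/1.25,536/1.25),(165/1.25,568/1.25),(240/1.25,485/1.25),(262/1.25,588/1.25)],.039), 'tipend',wworld('w3',[(38/1.25,562/1.25)],.032))
E
```

```text
0.032 comp x 0.4715 0.623 y -0.051500000000000004 -0.066 5270
0.032 comp x 0.4605 0.5425 y -0.09 -0.2875 21230
0.032 comp x 0.6074999999999999 0.6174999999999999 y -0.1325 -0.244 3785
  y -0.1 x 0.494 0.5025
  y -0.12 x 0.492 0.504
  y -0.14 x 0.4905 0.506
  y -0.15 x 0.4895 0.507
  y -0.17 x 0.4885 0.5085
  y -0.19 x 0.491 0.504
  y -0.2 x 0.488 0.5085
  x 0.475 y -0.2195 -0.259
  x 0.48 y -0.219 -0.2595
  x 0.485 y -0.2145 -0.2595
  x 0.49 y -0.14150000000000001 -0.259
0.04 comp x 0.469 0.616 y -0.0555 -0.0695 4949
0.04 comp x 0.4585 0.538 y -0.093 -0.2845 19945
0.04 comp x 0.601 0.6105 y -0.134 -0.242 3561
  y -0.1 x 0.491 0.4985
  y -0.12 x 0.489 0.5005
  y -0.14 x 0.4875 0.5025
  y -0.15 x 0.4865 0.5035
  y -0.17 x 0.4855 0.505
  y -0.19 x 0.488 0.501
  y -0.2 x 0.4855 0.505
  x 0.475 y -0.218 -0.257
  x 0.48 y -0.217 -0.257
  x 0.485 y -0.2075 -0.2565
  x 0.49 y -0.111 -0.257
screw [ 0.3989 -0.2308  0.1532]
blade [ 0.3963 -0.2005  0.1501]
blade2 [ 0.3945 -0.1709  0.15  ]
tip [ 0.3935 -0.15    0.1505]
foam [ 0.5325 -0.1665  0.0402]
foam2 [ 0.4697 -0.1555  0.0406]
floor [ 0.4971 -0.1436  0.0328]
floor2 [ 0.4952 -0.2412  0.0329]
rimL [ 0.4353 -0.1186  0.0362]
edges [[ 0.62671978 -0.06201416  0.042     ]
 [ 0.62774125 -0.31108064  0.042     ]
 [ 0.43958468 -0.07569823  0.042     ]
 [ 0.43727506 -0.21286823  0.042     ]]
ribs [[ 0.48478826 -0.18276252  0.039     ]
 [ 0.5089326  -0.18084797  0.039     ]
 [ 0.45570412 -0.23933945  0.039     ]
 [ 0.53842278 -0.24910553  0.039     ]] tipend [[ 0.49915158 -0.08930635  0.032     ]]
```

View pics/ortho.png

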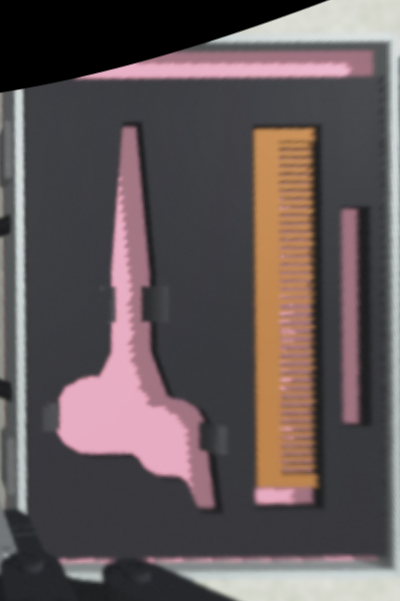

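```bash
python3 - <<'E'
from h import *
f=np.load('w3.npz');d=f['d'];
mid=[]
for r in range(48,196,6):
    seg=d[r,285:360];ref=d[r,323+ (0 if r>100 else 2)]
    k=np.nonzero((seg>0)&(abs(seg-ref)<.03))[0]
    if len(k)>2:
        P=wworld('w3',[(r,285+k.min()-.5),(r,285+k.max()+.5)],.150);mid.append(np.r_[P.mean(0)[:2],P[1,0]-P[0,0]])
mid=np.array(mid);print(mid.round(4))
a,b=np.polyfit(mid[:,1],mid[:,0],1);print('heading',90-np.degrees(np.arctan(a)), 'x at pivot',a*-.2308+b,'resid',np.std(mid[:,0]-a*mid[:,1]-b))
print('screw',wworld('w3',[(280/1.25,404/1.25)],.1525),'tip',wworld('w3',[(54/1.25,408/1.25)],.150))
E
```

```text
[[ 0.3925 -0.1485  0.0045]
 [ 0.3927 -0.1513  0.0045]
 [ 0.393  -0.1542  0.0045]
 [ 0.393  -0.157   0.005 ]
 [ 0.3932 -0.1598  0.005 ]
 [ 0.3932 -0.1627  0.0054]
 [ 0.3937 -0.1682  0.0063]
 [ 0.3939 -0.171   0.0072]
 [ 0.3942 -0.1737  0.0072]
 [ 0.3944 -0.1765  0.0082]
 [ 0.3949 -0.1792  0.0086]
 [ 0.3947 -0.182   0.0095]
 [ 0.3951 -0.1848  0.01  ]
 [ 0.3951 -0.1875  0.0105]
 [ 0.3956 -0.1903  0.011 ]
 [ 0.3956 -0.1931  0.0115]
 [ 0.3958 -0.1959  0.0115]
 [ 0.3963 -0.1986  0.0129]
 [ 0.3965 -0.2014  0.013 ]
 [ 0.3965 -0.2043  0.0144]
 [ 0.3968 -0.2071  0.0145]
 [ 0.397  -0.21    0.0155]
 [ 0.3973 -0.2129  0.0156]
 [ 0.3973 -0.2158  0.0161]]
heading 94.28113153797852 x at pivot 0.3985329027477705 resid 0.00012867555555489145
screw [[ 0.39891993 -0.23101288  0.1525    ]] tip [[ 0.39315326 -0.14608153  0.15      ]]
```

Held shears head 94.3° and the cut-out 90.1°. The cut-out pivot is at (0.497, -0.1777), consistent from tip end, bay wall and ribs. TCP target is (0.498, -0.191), turn -4.2°.

```bash
python3 -m jog '[[1,1.5,1,0,0,0,-0.84],[1,3,2.13,0,0,0,-0.84],[1,3.9,2.13,0,0,0,-0.84],[1,3.9,2.13,-1,0,0,-0.84],[1,3.9,2.13,-2,0,0,-0.84]]'
python3 -m jog '[[1,0,0,-0.8,0,0,0],[1,0,0,-1.6,0,0,0],[1,0,0,-1.6,0,0,0],[1,0,0,-1.6,0,0,0]]'
python3 -c "
from h import *
o=bot.get_obs();print(o['ee_pos'],o['tcp_rot'])
P=[]
p,d,o=wrist_snap('w4')
mid=[]
for r in range(48,196,6):
    seg=d[r,285:360];ref=d[r,323];k=np.nonzero((seg>0)&(abs(seg-ref)<.008))[0]
    if len(k)>2:
        P=wworld('w4',[(r,285+k.min()-.5),(r,285+k.max()+.5)],o['ee_pos'][2]);mid.append(np.r_[P.mean(0)[:2],P[1,0]-P[0,0]])
mid=np.array(mid);a,b=np.polyfit(mid[:,1],mid[:,0],1);print('heading',90-np.degrees(np.arctan(a)),'x at pivot',a*-.1777+b,np.std(mid[:,0]-a*mid[:,1]-b))
print(mid[:2],mid[-2:]);cv2.imwrite('pics/w4.png',cv2.resize(p[:300],(800,375))[:,:,::-1])
"
```

```text
time: 6.25
ee_pos: [0.4997, -0.1902, 0.0993]
tcp_rot: [-90.0, -0.1, 0.7]
wrist_force: [-0.2, 0.0, -0.9]
opening: 0.0145
time: 6.65
ee_pos: [0.4985, -0.1909, 0.06]
tcp_rot: [-90.0, 0.0, 0.6]
wrist_force: [-0.8, 0.6, -0.3]
opening: 0.0149
[ 0.49848626 -0.19090911  0.05999054] [-8.99950396e+01  6.55164711e-03  6.34345611e-01]
heading 90.13273128408517 x at pivot 0.49712673995256496 0.00013031579244022308
[[ 0.49707045 -0.09476963  0.00455419]
 [ 0.49710411 -0.09766248  0.0045498 ]] [[ 0.49717324 -0.15964397  0.01568226]
 [ 0.49697044 -0.16259033  0.01623771]]
```

View pics/w4.png

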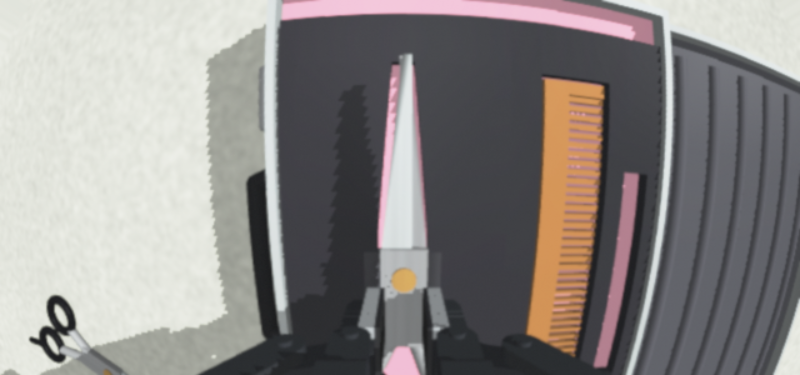

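```bash
python3 - <<'E'
from h import *
f=np.load('w4.npz');p=f['p'];h=cv2.cvtColor(p,cv2.COLOR_RGB2HSV)
pk=((h[...,0]>160)|(h[...,0]<5))&(h[...,1]>55)
for r in range(46,200,8):
    k=np.nonzero(pk[r,290:360])[0]+290
    dark=(p[r].max(1)<75); 
    L=next((c for c in range(322,290,-1) if dark[c-1] and dark[c-2]),0);Rr=next((c for c in range(326,360) if dark[c] and dark[c+1]),0)
    if L and Rr: P=wworld('w4',[(r,L-.5),(r,Rr-.5)],.040);print(r,L,Rr,P[:,0].round(4),P[0,1].round(4),P[:,0].mean().round(4), (k.min(),k.max()) if len(k) else 0)
E
```

```text
102 298 357 [0.4835 0.5142] -0.1195 0.4988 (np.int64(309), np.int64(335))
110 298 348 [0.4835 0.5095] -0.1237 0.4965 (np.int64(308), np.int64(336))
118 304 340 [0.4866 0.5054] -0.1279 0.496 (np.int64(307), np.int64(336))
126 305 339 [0.4872 0.505 ] -0.1321 0.4961 (np.int64(306), np.int64(337))
134 304 340 [0.4867 0.5056] -0.1364 0.4961 (np.int64(306), np.int64(337))
142 304 340 [0.4867 0.5057] -0.1406 0.4962 (np.int64(305), np.int64(338))
150 303 340 [0.4862 0.5058] -0.1449 0.496 (np.int64(305), np.int64(338))
158 303 341 [0.4862 0.5064] -0.1492 0.4963 (np.int64(303), np.int64(339))
166 302 341 [0.4856 0.5065] -0.1535 0.4961 (np.int64(303), np.int64(340))
174 302 342 [0.4856 0.5071] -0.1579 0.4964 (np.int64(302), np.int64(340))
182 302 343 [0.4856 0.5078] -0.1623 0.4967 (np.int64(302), np.int64(341))
190 301 343 [0.4851 0.5079] -0.1667 0.4965 (np.int64(302), np.int64(303))
198 302 343 [0.4856 0.508 ] -0.1712 0.4968 (np.int64(303), np.int64(303))
```

```bash
python3 -m jog '[[1,-0.03,0,-0.2,0,0,0],[1,-0.03,0,-0.4,0,0,0],[1,-0.03,0,-0.55,0,0,0],[1,-0.03,0,-0.55,0,0,0]]'
python3 -m jog '[[1,0,0,-0.06,0,0,0],[1,0,0,-0.12,0,0,0],[1,0,0,-0.12,0,0,0]]'
```

```text
time: 7.1
ee_pos: [0.4973, -0.1916, 0.0451]
tcp_rot: [-90.0, 0.0, 0.6]
wrist_force: [-0.1, 0.5, 0.0]
opening: 0.0144
time: 7.4
ee_pos: [0.4977, -0.1917, 0.0426]
tcp_rot: [-90.0, 0.0, 0.6]
wrist_force: [0.2, -0.1, -0.7]
opening: 0.0149
```

```bash
python3 -m jog '[[1,0,0,-0.06,0,0,0],[1,0,0,-0.06,0,0,0],[1,0,0,-0.06,0,0,0]]'
python3 -m jog '[[0.75,0,0,0,0,0,0],[0.75,0,0,0,0,0,0],[0.75,0,0,0,0,0,0],[0.75,0,0,0.5,0,0,0],[0.75,0,0,1,0,0,0]]'
python3 -m jog '[[1,0,0,2,0,0,0],[1,0,0,3,0,0,0],[1,0,-2,3,0,0,0],[1,0,-2.5,3,0,0,0],[1,0,-2.5,3,0,0,0]]'
python3 -c "
from h import *
p,d,o=wrist_snap('w5');print(o['ee_pos'],o['opening'],o['wrist_force'])
cv2.imwrite('pics/w5.png',cv2.resize(p[:300,100:540],(800,545))[:,:,::-1])
"
```

```text
time: 7.7
ee_pos: [0.4978, -0.1918, 0.0414]
tcp_rot: [-90.0, -0.0, 0.6]
wrist_force: [0.9, 0.0, -0.4]
opening: 0.015
time: 8.2
ee_pos: [0.4976, -0.1917, 0.0672]
tcp_rot: [-90.0, 0.0, 0.6]
wrist_force: [0.2, 0.6, -0.2]
opening: 0.0215
time: 8.7
ee_pos: [0.4976, -0.2559, 0.142]
tcp_rot: [-90.0, -0.0, 0.4]
wrist_force: [-0.7, 1.2, -0.1]
opening: -0.0003
[ 0.49759221 -0.2558599   0.14198311] -0.0003491135037168949 [-0.71275453  1.22052044 -0.10727725]
```

View pics/w5.png

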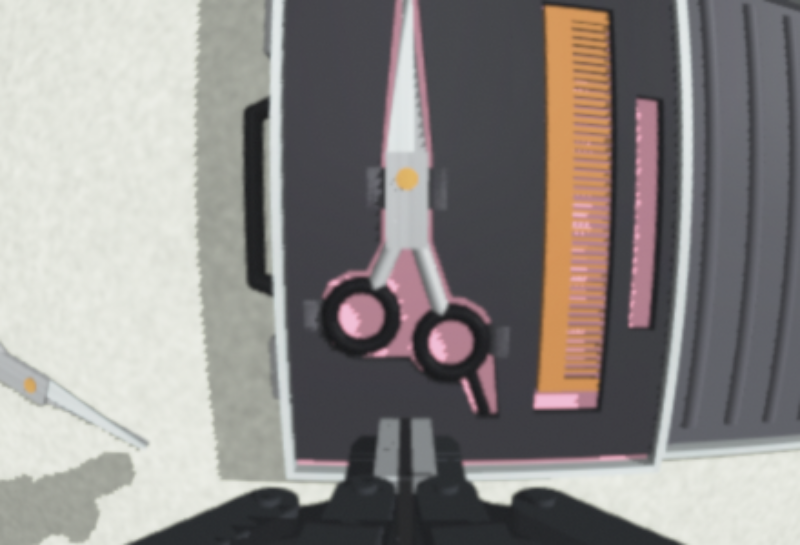

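```bash
cat >> h.py <<'E'
def wd(name,col,row,k=1):
    f=np.load(name+'.npz');d=f['d'];m=bot.camera_model('wrist');A=np.asarray(m['tool_from_camera'])
    Rw=R.from_euler('xyz',f['rot'],degrees=True).as_matrix();C=f['pos']+Rw@A[:3,3]
    s=d[int(row)-k:int(row)+k+1,int(col)-k:int(col)+k+1];dd=np.median(s[s>0])
    u=(col-m['cx'])/m['fx'];v=(row-m['cy'])/m['fy'];t=np.hypot(u,v)+1e-9
    ray=np.array([u/t*np.sin(t),v/t*np.sin(t),np.cos(t)]);return C+Rw@A[:3,:3]@(ray*dd/ray[2])
E
python3 - <<'E'
from h import *
for n,(c,r) in dict(tip=(409,20),blade=(408,110),screw=(407,180),neck=(406,215),thL=(327,320),thR=(393,320),thB=(360,349),fiR=(484,345),fiL=(420,335),fiB=(452,374),foamL=(350,230),foamR=(520,230),floor=(405,300)).items(): print(n,wd('w5',100+c*.55,r*300/545,1).round(4))
E
```

```text
tip [ 0.4972 -0.1056  0.0388]
blade [ 0.4971 -0.148   0.0403]
screw [ 0.4969 -0.1791  0.0444]
neck [ 0.4966 -0.1941  0.0433]
thL [ 0.4624 -0.2398  0.0443]
thR [ 0.4913 -0.2397  0.0441]
thB [ 0.4768 -0.2527  0.0449]
fiR [ 0.5316 -0.2504  0.0449]
fiL [ 0.5032 -0.2462  0.0449]
fiB [ 0.5178 -0.2639  0.0449]
foamL [ 0.4725 -0.2006  0.0407]
foamR [ 0.5465 -0.1994  0.0406]
floor [ 0.4965 -0.2328  0.0321]
```

Shears lie in the mouth the right way round: tip on the floor, neck about 3 mm high, rings about 4 mm high. I'll press the neck first.

```bash
python3 -m jog '[[1,0,1.5,0,0,0,0],[1,0,2.75,-1,0,0,0],[1,0,2.75,-3,0,0,0],[1,0,2.75,-3.6,0,0,0],[1,0,2.75,-3.6,0,0,0]]'
python3 -m jog '[[1,0,0,-0.2,0,0,0],[1,0,0,-0.3,0,0,0],[1,0,0,-0.4,0,0,0],[1,0,0,-0.45,0,0,0],[1,0,0,-0.45,0,0,0]]'
```

```text
time: 9.25
ee_pos: [0.4961, -0.1844, 0.0493]
tcp_rot: [-89.9, 0.2, 0.6]
wrist_force: [-1.0, -0.6, 0.8]
opening: 0.0
time: 9.75
ee_pos: [0.4987, -0.1862, 0.0418]
tcp_rot: [-90.1, -0.2, 0.5]
wrist_force: [-1.5, 0.1, 6.2]
opening: 0.0003
```

```bash
python3 -m jog '[[1,0,0,-0.08,0,0,0],[1,0,0,-0.16,0,0,0],[1,0,0,-0.2,0,0,0],[1,0,0,-0.2,0,0,0]]'
python3 -m jog '[[1,0,0,-0.08,0,0,0],[1,0,0,-0.12,0,0,0],[1,0,0,-0.12,0,0,0]]'
```

```text
time: 10.15
ee_pos: [0.4995, -0.1864, 0.0399]
tcp_rot: [-90.1, -0.3, 0.5]
wrist_force: [-8.6, 3.1, 30.2]
opening: 0.0
time: 10.45
ee_pos: [0.4996, -0.1864, 0.0398]
tcp_rot: [-90.2, -0.4, 0.5]
wrist_force: [-17.8, 6.7, 54.6]
opening: 0.0003
```

```bash
python3 -m jog '[[1,0,0,1,0,0,0],[1,0,0,1.3,0,0,0],[1,0,-2.3,1.3,0,0,0],[1,0,-2.3,1.3,0,0,0],[1,0,-2.3,0.8,0,0,0]]'
python3 -m jog '[[1,0,0,-0.3,0,0,0],[1,0,0,-0.5,0,0,0],[1,0,0,-0.6,0,0,0],[1,0,0,-0.7,0,0,0],[1,0,0,-0.7,0,0,0]]'
```

```text
time: 10.95
ee_pos: [0.4984, -0.2447, 0.0527]
tcp_rot: [-90.1, -0.1, 0.4]
wrist_force: [0.0, -0.1, 0.2]
opening: 0.0003
time: 11.45
ee_pos: [0.4972, -0.2422, 0.0391]
tcp_rot: [-90.1, -0.1, 0.6]
wrist_force: [-19.9, 7.3, 45.1]
opening: -0.0002
```

Rings went down (45 N at z 0.039). I'll press the neck again, then look.

```bash
python3 -m jog '[[1,0,0,1,0,0,0],[1,0,0,1.3,0,0,0],[1,0,2.3,1.3,0,0,0],[1,0,2.3,1.3,0,0,0],[1,0,2.3,0.5,0,0,0]]'
python3 -m jog '[[1,0,0,-0.3,0,0,0],[1,0,0,-0.45,0,0,0],[1,0,0,-0.45,0,0,0]]'
python3 -m jog '[[1,0,0,1,0,0,0],[1,0,0,3,0,0,0],[1,0,-2,4,0,0,0],[1,0,-2.8,4,0,0,0],[1,0,-2.8,4,0,0,0]]'
python3 - <<'E'
from h import *
p,d,o=wrist_snap('w6');print(o['ee_pos'],o['wrist_force'])
cv2.imwrite('pics/w6.png',cv2.resize(p[:300,100:540],(800,545))[:,:,::-1])
for n,(c,r) in dict(tip=(409,20),blade=(408,110),screw=(407,180),neck=(406,215),thL=(327,320),thR=(393,320),thB=(360,349),fiR=(484,345),fiL=(420,335),fiB=(452,374),foamL=(350,230),foamR=(520,230),floor=(405,300)).items(): print(n,wd('w6',100+c*.55,r*300/545,1).round(4))
E
```

```text
time: 11.95
ee_pos: [0.499, -0.1838, 0.0483]
tcp_rot: [-90.1, -0.2, 0.7]
wrist_force: [-0.5, -0.5, 0.2]
opening: -0.0005
time: 12.25
ee_pos: [0.4976, -0.184, 0.0399]
tcp_rot: [-89.9, -0.1, 0.6]
wrist_force: [-17.5, 12.7, 45.2]
opening: -0.0001
time: 12.75
ee_pos: [0.4978, -0.258, 0.1358]
tcp_rot: [-90.0, -0.0, 0.4]
wrist_force: [-0.4, 0.6, -1.4]
opening: -0.0002
[ 0.49776213 -0.25796076  0.1357594 ] [-0.40806875  0.62635411 -1.4470914 ]
tip [ 0.4973 -0.1098  0.0387]
blade [ 0.4972 -0.151   0.0389]
screw [ 0.497  -0.1814  0.042 ]
neck [ 0.4967 -0.1961  0.041 ]
thL [ 0.4628 -0.2415  0.0401]
thR [ 0.4915 -0.2413  0.0408]
thB [ 0.4771 -0.2546  0.0397]
fiR [ 0.5315 -0.2521  0.0405]
fiL [ 0.5033 -0.2479  0.0405]
fiB [ 0.5178 -0.2656  0.0403]
foamL [ 0.4732 -0.2025  0.0408]
foamR [ 0.5453 -0.2013  0.0408]
floor [ 0.4967 -0.2338  0.0327]
```

View pics/w6.png

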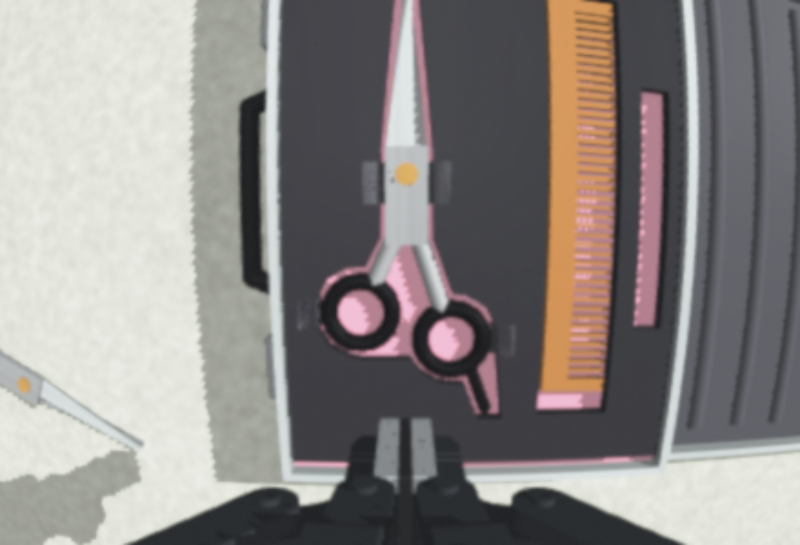

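The picture and depth agree: neck and rings are flush with the foam and the blades about 2 mm below it. The robot is clear, so I'm handing in.

```bash
python3 -c "
from workcell import bot
print(bot.job_done())"
```

```text
the job is handed in; nothing more can be done
None
```

The mat shears, the farthest of the three look-alikes, are back in their cut-out the right way round. I handed the job in at about 13 s of the 64 s allowed. I laid them in the mouth, then pressed the neck, the rings and the neck again with shut fingertips.

**Last checks:** Wrist-camera depth put the neck at 41.0 mm and the rings at 39.7–40.8 mm, against 40.8 mm for the dark foam top. The blades read 38.7–38.9 mm, about 2 mm below it, so neck, rings and blades read as home and level. The pink floor and foam top both read about 0.7 mm high.

**Position:** The dark sheet sits roughly 8 mm off centre along the case towards its -y. The shears went in at that spot, which is inside the 15 mm allowed.

**Other things:** In the last picture the comb lies in its slot and the robot is clear. I kept well away from the jar and the polish bottle but did not measure them again afterwards.

**Disagreement:** The gripper opening read 15 mm on the 18 mm neck. The grip held throughout.

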